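# Work the canvas brace past the rack posts

### The arm

A 7-joint arm with a two-finger parallel gripper is mounted at the origin on the work surface. World frame = base frame: x ahead of the robot, y to its left, z up, the work surface at z = 0. Lengths are in m, angles in rad, forces in N, time in s.
With the tool pointing down it reaches from about 0.425 to 0.825 m from the base axis. Payload 3.6 kg.
Tool frame: the origin (TCP) lies midway between the tips of the shut fingers; the grasp point (between the pads) lies 19 mm behind it; z points along the fingers, y is the line along which they close (so a half turn about z gives the same grasp; the last joint's range is limited). The gripper opens to 85 mm and grips with 20 to 120 N. Pads are 22 mm wide; open, the fingers measure 114 mm over their backs; the gripper's body (76 mm by 85 mm) begins 54 mm behind the grasp point. The pads swing forward as they close: fully open they stand 13 mm farther back than shut.
Start: joints at [1.141, 0.615, -0.013, 1.423, 0.008, 1.103, -0.04], TCP at [0.255, -0.598, 0.231] pointing down, gripper open.
Joint ranges: [-3.12, 3.12], [-0.3, 2.06], [-1.34, 1.32], [0.26, 2.42], [-1.36, 4.5], [0.01, 1.98], [-2.84, 2.84]. Speed limits (rad/s): [2.79, 2.79, 3.14, 3.14, 3.14, 3.14, 3.14].

### API

Orientations are given as a unit quaternion [x, y, z, w].
In Python, from rig import bot gives the robot as it stands.
- The arm moves only by the tool drive_tool, never from a script. Its argument "motion" is a list of rows, each an object of numbers: "tx", "ty", "tz": the shift along the tool's x, y, z normalised to -1 to 1, where 1 is 50 cm; "ax", "ay", "az": the turn, a rotation vector about the tool's x, y, z normalised to -1 to 1, where 1 is 360 degrees; "grip": the gripper's target within -1 to 1 (shut at 1, half-way at 0, fully open at -1). A call has 1 to 12 rows; each row shifts and turns the commanded pose from where the row before left it, along the tool's axes as they then stand; what a row does not reach is not made up. A row lasts 1/10 s, in which the tool goes at most 50 mm and 8.59 degrees, less where a joint would pass 70% of its speed; a pose out of reach is approached as far as the arm can. A call with a number of a shift or a turn outside -1 to 1 is refused whole. A call with a gripper value outside its range is refused whole. The fingers move at their own pace and stop on an object; "force" is the grip in N (left out, the last holds). Time passes only in rows, so rows that do not move let the fingers close. It gives the time, the measured TCP pose, the force, the opening and the grip force at its end, in the units of the state.
- bot.state(): the state, without advancing time (a new reading comes with each control period).
- bot.read_camera(name): name is "side" or "top" or "wrist"; returns a dict with "image" (384x512x3 uint8, red, green, blue), "vfov" (degrees; the focal length in pixels is half the picture's height over the tangent of half this angle, whatever the lens; pixels are square), "cx", "cy" (the principal point, pixels), "rvec" (rotation vector, rad) and "tvec" (3), from world to camera coordinates, as OpenCV has them. Camera axes: x right, y down, z forward; pixel columns grow to the right and rows downward; lengths in m; the calibration is good to about 2 mm. A picture is of the moment at which its call begins. There is no depth.
- bot.job_done(): hands the job in; it is judged then, once.
The state is a dict: "t": time; "joint_positions": joint angles; "dq": joint speeds; "joint_efforts": joint torques, N m; "ee_pos": TCP position; "eef_rot": TCP orientation; "contact_force": force on the tool from outside, world axes, zero at the start; "torque": the same for the moment, N m; "finger_gap": finger opening in m; "grasp_force": force on a finger pad.
Only numpy, scipy, OpenCV 4.12 (cv2) and the standard library are available. Lean on these libraries where they do the work, as an engineer would, in place of code of your own. Each camera call takes 0.05 s, during which the arm holds its last target. There are 200 camera calls.

### The job

A pine cross-brace for a canvas lies on the table in front of the low wooden stock rack, whose two front posts stand closer together than the brace is long. Pushing it gently with the fingertips only, never gripping it or lifting it off the table, work one end in behind a front post and then push the other end round past the opposite post, until the brace lies home in the bay, flat along the back rail. Leave it there and do not disturb the painting things around it.

Things in the scene. Friction and masses are not known exactly. Their poses are not given: they have to be found in the camera images.
- brace: loose planed pine bar with square ends, 280 mm long, 38 mm wide, 20 mm thick, about 110 g (varies), lying flat on the table. Origin at the centre of its underside, y along its length, x across its width, z up. At the start its y axis lies within 0.25 rad of the rack's y axis, with the brace just in front of the posts
- brace_left (a point): middle of the brace's end face at its +y end, 140 mm from the brace's centre and 10 mm above its underside
- brace_right (a point): the same at the brace's -y end
- rack: bottom tier of a stacking wooden stock rack, screwed to the table; no floor (the brace slides on the table), open on top and in front. Origin on the table midway between its two front posts, level with their front faces; x points into the bay, away from the robot, y along the bay. The bay behind the posts is 75 mm deep (x 35 to 110 mm) and 330 mm long between the end cheeks
- post_left (a point): top centre of the rack's +y front post, a 35 x 35 mm square post 60 mm high (plus a 10 mm pin on top) standing just inside the cheek: rack x 0 to 35 mm, y 130 to 165 mm. The opening between the two front posts is 260 mm
- post_right (a point): the same for the -y front post: rack x 0 to 35 mm, y -165 to -130 mm. Outside each post a cheek (plywood, 12 mm thick, 45 mm high, inner face at rack y = +165 or -165 mm) runs back from x = 0 to 157 mm
- back_rail (a point): middle of the foot of the back rail's inner face, at rack x = 110 mm, y = 0. The rail is 12 mm thick, 45 mm high and runs from cheek to cheek; two more posts stand behind it. The centre line of a brace lying home is 19 mm in front of this face (rack x = 91 mm)
- brush_cup: bystander: printed paper cup, 76 mm across the rim, 95 mm high, three brushes standing in it up to about 175 mm; origin under its centre; to the other side of the rack
- paper_cup: bystander: empty printed paper cup, 76 mm across, 95 mm high; origin under its centre; nearer the robot than the rack, to its right
- gesso_jar: bystander: white jar, 64 mm across, 75 mm high; origin under its centre; just outside one cheek of the rack
- tape_roll: bystander: roll of tape lying flat, 96 mm across, 24 mm high; origin under its centre; just outside the other cheek
- drink_bottle: bystander: green drink bottle, 68 mm across, 200 mm high; origin under its centre; to one side of the rack
- palette_knife: bystander: broad-bladed palette knife lying flat, 200 mm long along its x; nearer the robot than the rack, to its left
- flat_brush: bystander: flat brush lying, 190 mm long along its x; behind the rack

How it is judged:
On the way:
1. one end of the brace is in behind a front post while the other end is still out at the front (((x of brace_left in the frame of rack above 0.045 m and y of brace_left in the frame of rack above 0.125 m and x of brace_right in the frame of rack below 0.025 m) or (x of brace_right in the frame of rack above 0.045 m and y of brace_right in the frame of rack below -0.125 m and x of brace_left in the frame of rack below 0.025 m))), for 0.1 s.
At the end, for the whole second after the job is handed in: the brace lies flat on the table inside the rack behind both front posts, each end within 12 mm of touching the back rail, at rest; nothing else has been moved by 30 mm or more (x of each of brace_left, brace_right in the frame of rack above 0.079 m and y of brace_left in the frame of rack below 0.175 m and y of brace_right in the frame of rack above -0.175 m and height (world z) of brace below 0.006 m and angle between brace's own z axis and vertical below 0.06 rad and linear speed of brace below 0.01 m/s and angular speed of brace below 0.05 rad/s and distance of each of brush_cup, paper_cup, gesso_jar, tape_roll, drink_bottle, palette_knife, flat_brush from where it was at the start of the episode below 0.03 m).
It fails at once if the brace is lifted off the table or tipped up (height (world z) of brace above 0.012 m or height (world z) of any of brace_left, brace_right above 0.032 m or angle between brace's own z axis and vertical above 0.15 rad).
It fails at once if the brace is gripped or shoved hard (more than 35 N from the fingers) (contact force between the fingers and brace above 35 N).
It fails at once if a bystander is knocked away (distance of any of brush_cup, paper_cup, gesso_jar, tape_roll, drink_bottle, palette_knife, flat_brush from where it was at the start of the episode above 0.03 m).
It fails at once if a cup, jar or bottle is tipped over (angle between any of brush_cup, paper_cup, gesso_jar, tape_roll, drink_bottle's own z axis and vertical above 0.4 rad).
It also fails if it takes over 67 s, if anything falls off the work surface, if the arm or the gripper's body presses on something with over 40 N, if the wrist force passes 120 N, or if a joint passes its speed limit or range.

## Working session

There is one attempt and no reset: what is moved stays moved. The work goes in short steps, Python scripts to look and compute and a tool call to move; the robot and the scene stay as the last step left them, time stands still between calls to the robot, and variables do not carry over. Pictures are saved under pics/ and viewed, at most 10 in all, crops included, and the job is handed in when it is done.

Besides the shell and the picture viewer there is one more tool, called as name(argument=value, ...) on one line, values as JSON. drive_tool: Moves the arm, as the interface text tells. Its arguments: {"type":"object","properties":{"motion":{"type":"array"},"force":{"type":"number"}},"required":["motion"]}

```bash
mkdir -p pics
cat > h.py <<'E'
import numpy as np, cv2
from rig import bot
def cam(n):
    c=bot.read_camera(n); im=c['image']; f=im.shape[0]/2/np.tan(np.radians(c['vfov'])/2)
    R=cv2.Rodrigues(np.array(c['rvec'],float))[0]; t=np.array(c['tvec'],float).ravel()
    return dict(im=im,f=f,cx=c['cx'],cy=c['cy'],R=R,t=t)
def ray(c,u,v,z):
    d=c['R'].T@np.array([(u-c['cx'])/c['f'],(v-c['cy'])/c['f'],1]); o=-c['R'].T@c['t']
    return (o+d*(z-o[2])/d[2])
def proj(c,p):
    q=c['R']@np.array(p,float)+c['t']; return c['cx']+c['f']*q[0]/q[2], c['cy']+c['f']*q[1]/q[2]
def save(c,name,crop=None,s=1):
    im=c['im'][:,:,::-1]
    if crop: im=im[crop[1]:crop[3],crop[0]:crop[2]]
    cv2.imwrite('pics/'+name+'.png',cv2.resize(im,None,fx=s,fy=s,interpolation=cv2.INTER_CUBIC))
E
python3 - <<'E'
from h import *
for n in('top','side'):
    c=cam(n); save(c,n+'0',None,1.5)
    print(n,c['f'],-c['R'].T@c['t'],c['R'].round(2).tolist())
print(bot.state())
E
```

```text
top 353.33014382735325 [0.30314495 0.03047832 1.30898428] [[-0.12, -0.99, 0.0], [-0.97, 0.11, -0.22], [0.21, -0.03, -0.98]]
side 462.7756550704071 [-0.32704007  0.92461682  1.09174512] [[-0.7, -0.71, 0.0], [-0.45, 0.43, -0.78], [0.56, -0.55, -0.62]]
{'t': 0.1, 'joint_positions': array([ 1.14048883,  0.61585331, -0.01261407,  1.42475603,  0.00807638,
        1.10339534, -0.04040535]), 'dq': array([ 0.0009156 , -0.00239666, -0.00015318, -0.00451094, -0.00095996,
       -0.00082158, -0.00042086]), 'joint_efforts': array([ 1.83328069e-03, -4.70380569e+01,  2.60509495e-01, -1.71571326e+01,
        1.01963058e-02,  5.83884423e-03, -4.86645604e-06]), 'ee_pos': array([ 0.2551423 , -0.59707703,  0.23022823]), 'eef_rot': array([ 9.79681130e-01,  2.00557940e-01, -2.42047891e-04, -1.15621854e-03]), 'contact_force': array([ 0.44281586, -1.28312241,  0.26032771]), 'torque': array([ 1.45969152e-02,  9.65110720e-03, -5.15584729e-05]), 'grasp_force': 0.0, 'finger_gap': 0.08505751634512262}
```

View pics/top0.png

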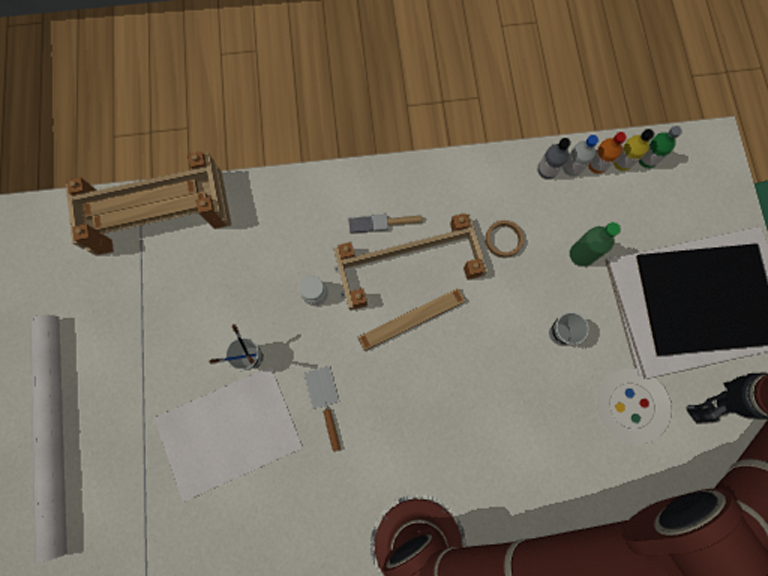

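View pics/side0.png

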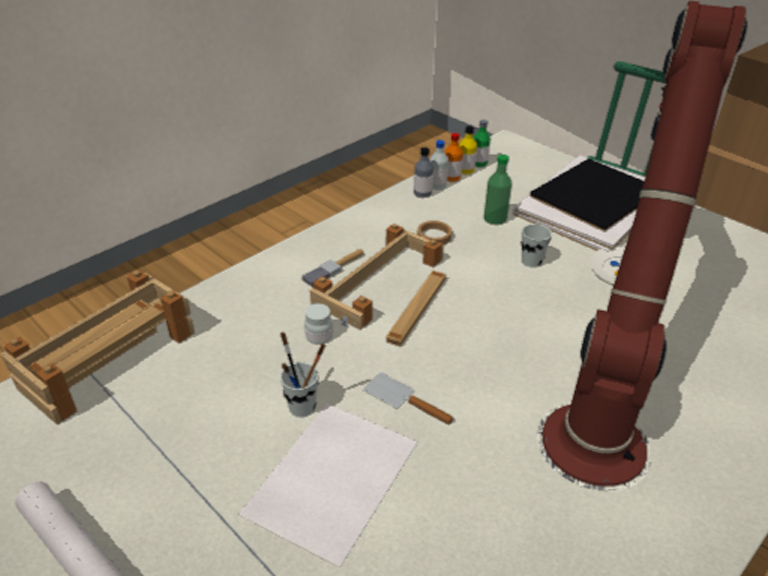

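The rack is at about (345–485, 215–305) in the top view, with the brace in front of it from (360,342) to (465,296). The cup, jar, tape and knife are clear around it. Next I'll measure with masks.

```bash
cat >> h.py <<'E'
def brace(c=None):
    """centre, unit y axis, of brace by wood mask in top view"""
    c=c or cam('top'); return c
E
python3 - <<'E'
from h import *
c=cam('top'); hsv=cv2.cvtColor(c['im'],cv2.COLOR_RGB2HSV)
crop=(210,135,340,245); save(c,'crop0',crop,6)
m=((hsv[:,:,0]<20)&(hsv[:,:,1]>70)).astype(np.uint8)
n,l,st,ce=cv2.connectedComponentsWithStats(m)
for i in range(1,n):
    x,y,w,h,a=st[i]
    if a>60 and 200<ce[i][0]<360 and 130<ce[i][1]<310:
        r=cv2.minAreaRect(np.argwhere(l==i)[:,::-1].astype(np.float32))
        print(a,ce[i].round(1),r, [ray(c,*p,.02)[:2].round(4).tolist() for p in cv2.boxPoints(r)])
d=((hsv[:,:,0]<16)&(hsv[:,:,1]>150)).astype(np.uint8)
n,l,st,ce=cv2.connectedComponentsWithStats(d)
for i in range(1,n):
    if st[i][4]>15 and 200<ce[i][0]<360 and 130<ce[i][1]<310: print('dark',st[i],ce[i].round(1),ray(c,*ce[i],.06)[:2].round(4))
E
```

```text
1209 [273.8 170.2] ((273.351318359375, 173.53765869140625), (44.163665771484375, 95.05188751220703), 75.7932357788086) [[0.7287, 0.1242], [0.7814, -0.2389], [0.6074, -0.254], [0.5586, 0.0997]]
104 [269.8 146.6] ((269.55938720703125, 146.5940704345703), (4.477667808532715, 23.084861755371094), 84.2894058227539) [[0.786, -0.0206], [0.7851, -0.1099], [0.7669, -0.1092], [0.7678, -0.0202]]
237 [335.9 158.5] ((335.5, 158.5), (23.0, 25.0), 90.0) [[0.751, -0.2694], [0.7398, -0.3651], [0.6487, -0.3495], [0.6597, -0.2551]]
771 [273.9 212.4] ((273.9375, 212.37193298339844), (10.346797943115234, 74.75123596191406), 63.99665069580078) [[0.4912, 0.0866], [0.585, -0.1762], [0.5478, -0.1879], [0.4553, 0.0737]]
147 [220.8 286.6] ((220.70590209960938, 286.3235778808594), (28.134132385253906, 5.093247413635254), 75.96376037597656) [[0.3252, 0.1871], [0.3275, 0.1692], [0.2314, 0.154], [0.2293, 0.1716]]
dark [301 143  12  11  79] [305.8 148.2] [ 0.7397 -0.1954]
dark [226 162  10  10  56] [230.2 167. ] [0.6994 0.0917]
dark [310 173  12  13  98] [315.  179.2] [ 0.6175 -0.2119]
dark [234 193  10  12  74] [238.6 199.1] [0.5757 0.0738]
dark [302 194   6   7  19] [304.5 196.9] [ 0.5561 -0.1642]
dark [241 224   5   7  19] [242.9 227.3] [0.472  0.0689]
dark [216 273  10  27 113] [220.6 286.2] [0.2792 0.1664]
```

View pics/crop0.png

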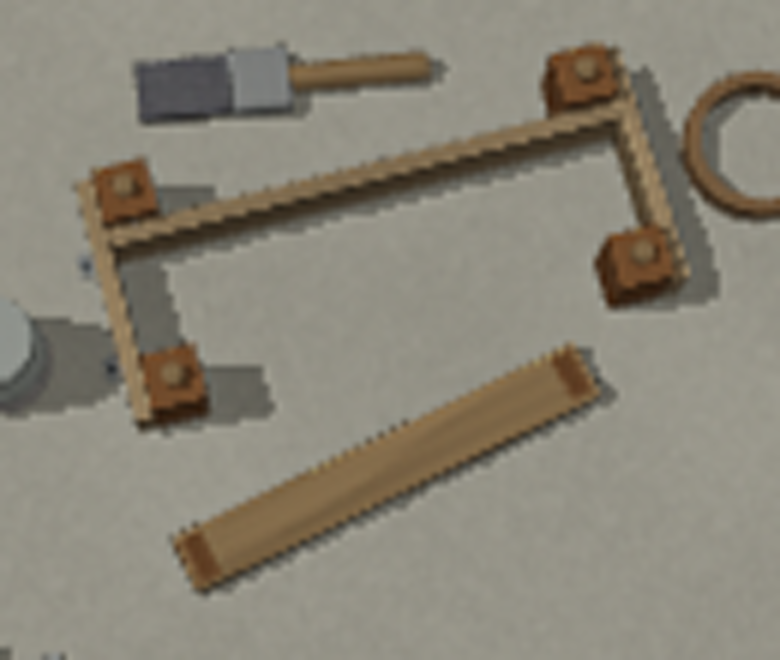

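The brace's right end already points toward the opening. Its centre is near (0.520, -0.051) and its yaw is about 0.34. I'll set up the rack frame from the pins and a helper that works out moves.

```bash
cat > h2.py <<'E'
from h import *
import json,os
def yaw():
    q=np.array(bot.state()['eef_rot']); return 2*np.arctan2(q[1],q[0])
def R2(a): return np.array([[np.cos(a),-np.sin(a)],[np.sin(a),np.cos(a)]])
if os.path.exists('rack.json'): O,RY=json.load(open('rack.json')); O=np.array(O)
def to_rack(p): return R2(RY).T@(np.array(p)[:2]-O)
def to_world(p): return O+R2(RY)@np.array(p)
def move(xy,z,yw):
    s=bot.state(); y0=yaw(); d=R2(y0).T@(np.array(xy)-s['ee_pos'][:2])
    dy=(yw-y0+np.pi)%(2*np.pi)-np.pi
    print('total tx %.4f ty %.4f tz %.4f az %.4f | mm %s yaw0 %.3f target %s yaw %.3f t %.1f'%(d[0]/.5,-d[1]/.5,(s['ee_pos'][2]-z)/.5,-dy/(2*np.pi),(d*1000).round(1),y0,np.round(xy,4),yw,s['t']))
def find():
    c=cam('top'); hsv=cv2.cvtColor(c['im'],cv2.COLOR_RGB2HSV)
    m=((hsv[:,:,0]<20)&(hsv[:,:,1]>70)).astype(np.uint8)
    return c,m
E
python3 - <<'E'
import json
from h2 import *
c=cam('top')
P=[ray(c,210+x/6-.4,135+y/6-.4,.07)[:2] for x,y in((175,374),(643,250),(588,70),(124,185))]
fl,fr,br,bl=P
for p in P: print(p.round(4))
print(np.linalg.norm(fl-fr),np.linalg.norm(bl-br),np.linalg.norm(fl-bl))
v=fl-fr+bl-br; RY=np.arctan2(-v[0],v[1]); O=(fl+fr)/2-R2(RY)@[.0175,0]
json.dump([O.tolist(),RY],open('rack.json','w'))
import importlib,h2; importlib.reload(h2); from h2 import *
print(O,RY,[to_rack(p).round(4) for p in P])
cs=np.array([[0.4912,.0866],[.585,-.1762],[.5478,-.1879],[.4553,.0737]])
ctr=cs.mean(0); a=(cs[0]+cs[3]-cs[1]-cs[2]); by=np.arctan2(-a[0],a[1]); n=R2(by)[:,0]
print('brace',ctr,by,'rack',to_rack(ctr),by-RY)
move(ctr-n*(.019+.011+.025),.2,by); move(ctr-n*(.055),.004,by)
print([(k,ray(c,u/1.5,v/1.5,0)[:2].round(3)) for k,u,v in(('knife',320,385),('kn_tip',322,368),('kn_h',337,450),('cup',570,335),('brushcup',243,360))])
E
```

```text
[0.5813 0.0719]
[ 0.625  -0.2179]
[ 0.743  -0.2015]
[0.7024 0.0906]
0.29300760117198854 0.29488374981149645 0.12249976569605597
[ 0.58583354 -0.07551644] 0.14405819339130543 [array([0.0167, 0.1465]), array([ 0.0183, -0.1465]), array([ 0.1375, -0.1472]), array([0.1392, 0.1476])]
brace [ 0.519825 -0.05095 ] 0.34135588525384675 rack [-0.06179803  0.03378819] 0.1972976918625413
total tx 0.8063 ty -0.8036 tz 0.0611 az 0.0100 | mm [403.1 401.8] yaw0 0.404 target [ 0.468  -0.0694] yaw 0.341 t 0.2
total tx 0.8063 ty -0.8036 tz 0.4531 az 0.0100 | mm [403.1 401.8] yaw0 0.404 target [ 0.468  -0.0694] yaw 0.341 t 0.2
[('knife', array([0.385, 0.19 ])), ('kn_tip', array([0.426, 0.181])), ('kn_h', array([0.229, 0.163])), ('cup', array([ 0.436, -0.439])), ('brushcup', array([0.468, 0.373]))]
```

drive_tool(motion=[{"tx": 0.05, "ty": -0.05, "grip": 0}, {"tx": 0.05, "ty": -0.05, "grip": 0}, {"tx": 0.05, "ty": -0.05, "grip": 0}, {"tx": 0.05, "ty": -0.05, "grip": 0}, {"tx": 0.05, "ty": -0.05, "grip": 0}, {"tx": 0.05, "ty": -0.05, "grip": 0}, {"tx": 0.05, "ty": -0.05, "grip": 0}, {"tx": 0.05, "ty": -0.05, "grip": 0}, {"tx": 0.05, "ty": -0.05, "grip": 0}, {"tx": 0.05, "ty": -0.05, "grip": 0}, {"tx": 0.05, "ty": -0.05, "grip": 0}, {"tx": 0.05, "ty": -0.05, "grip": 0}])

```text
invalid input
```

drive_tool(motion=[{"tx": 0.05, "ty": -0.05, "grip": 0}, {"tx": 0.05, "ty": -0.05, "grip": 0}, {"tx": 0.05, "ty": -0.05, "grip": 0}, {"tx": 0.05, "ty": -0.05, "grip": 0, "az": 0.01}, {"grip": 0}, {"grip": 0}])

```text
invalid input
```

```bash
cat > q.py <<'E'
from h2 import *
E
python3 - <<'E'
from h2 import *
s=bot.state(); print(s['ee_pos'],s['eef_rot'],s['finger_gap'])
move([.468,-.0694],.004,.341)
E
```

```text
[ 0.25522973 -0.59726556  0.23056238] [ 9.79673534e-01  2.00596815e-01 -1.82610051e-04 -8.07370278e-04] 0.08549508015221008
total tx 0.8062 ty -0.8035 tz 0.4531 az 0.0100 | mm [403.1 401.8] yaw0 0.404 target [ 0.468  -0.0694] yaw 0.341 t 0.2
```

drive_tool(motion=[{"tx": 0.05, "ty": -0.05, "tz": 0.0, "ax": 0.0, "ay": 0.0, "az": 0.0, "grip": 0.0}])

```text
t: 0.3
ee_pos: [0.2644, -0.5686, 0.2303]
eef_rot: [0.98, 0.197, -0.002, 0.001]
contact_force: [0.4, -0.7, 0.5]
finger_gap: 0.0731
grasp_force: 0.0
```

drive_tool(motion=[{"tx": 0.05, "ty": -0.05, "tz": 0, "ax": 0, "ay": 0, "az": 0, "grip": 0}, {"tx": 0.05, "ty": -0.05, "tz": 0, "ax": 0, "ay": 0, "az": 0, "grip": 0}, {"tx": 0.05, "ty": -0.05, "tz": 0, "ax": 0, "ay": 0, "az": 0, "grip": 0}, {"tx": 0.05, "ty": -0.05, "tz": 0, "ax": 0, "ay": 0, "az": 0, "grip": 0}, {"tx": 0.05, "ty": -0.05, "tz": 0, "ax": 0, "ay": 0, "az": 0, "grip": 0}, {"tx": 0.05, "ty": -0.05, "tz": 0, "ax": 0, "ay": 0, "az": 0, "grip": 0}, {"tx": 0.05, "ty": -0.05, "tz": 0, "ax": 0, "ay": 0, "az": 0, "grip": 0}, {"tx": 0.05, "ty": -0.05, "tz": 0, "ax": 0, "ay": 0, "az": 0, "grip": 0}, {"tx": 0.05, "ty": -0.05, "tz": 0, "ax": 0, "ay": 0, "az": 0, "grip": 0}, {"tx": 0.05, "ty": -0.05, "tz": 0, "ax": 0, "ay": 0, "az": 0, "grip": 0}, {"tx": 0.05, "ty": -0.05, "tz": 0, "ax": 0, "ay": 0, "az": 0, "grip": 0}, {"tx": 0.05, "ty": -0.05, "tz": 0, "ax": 0, "ay": 0, "az": 0, "grip": 0}])

```text
t: 1.5
ee_pos: [0.4268, -0.1698, 0.2314]
eef_rot: [0.98, 0.201, 0.0, 0.0]
contact_force: [0.1, -0.4, 0.3]
finger_gap: 0.0424
grasp_force: 0.0
```

drive_tool(motion=[{"tx": 0.05, "ty": -0.05, "tz": 0, "ax": 0, "ay": 0, "az": 0, "grip": 0}, {"tx": 0.05, "ty": -0.05, "tz": 0, "ax": 0, "ay": 0, "az": 0.01, "grip": 0}, {"tx": 0, "ty": 0, "tz": 0.05, "ax": 0, "ay": 0, "az": 0, "grip": 0}, {"tx": 0, "ty": 0, "tz": 0.05, "ax": 0, "ay": 0, "az": 0, "grip": 0}, {"tx": 0, "ty": 0, "tz": 0, "ax": 0, "ay": 0, "az": 0, "grip": 0}, {"tx": 0, "ty": 0, "tz": 0, "ax": 0, "ay": 0, "az": 0, "grip": 0}])

```text
t: 2.1
ee_pos: [0.4529, -0.1056, 0.1815]
eef_rot: [0.986, 0.17, -0.0, -0.0]
contact_force: [-0.2, -1.2, 0.7]
finger_gap: 0.0429
grasp_force: 0.0
```

Run:
```python
from h2 import *
s=bot.state(); print(s['ee_pos'],s['eef_rot'],s['finger_gap'])
move([.468,-.0694],.004,.341)
```

```text
[ 0.45285415 -0.10562496  0.18148546] [ 9.85523408e-01  1.69539072e-01 -3.13864304e-04 -1.26731464e-04] 0.0428825676039689
total tx 0.0528 ty -0.0582 tz 0.3550 az -0.0000 | mm [26.4 29.1] yaw0 0.341 target [ 0.468  -0.0694] yaw 0.341 t 2.1
```

drive_tool(motion=[{"tx": 0.0528, "ty": -0.0582, "tz": 0.0, "ax": 0, "ay": 0, "az": 0, "grip": 0}, {"tx": 0, "ty": 0, "tz": 0.07, "ax": 0, "ay": 0, "az": 0, "grip": 0}, {"tx": 0, "ty": 0, "tz": 0.07, "ax": 0, "ay": 0, "az": 0, "grip": 0}, {"tx": 0, "ty": 0, "tz": 0.07, "ax": 0, "ay": 0, "az": 0, "grip": 0}, {"tx": 0, "ty": 0, "tz": 0.07, "ax": 0, "ay": 0, "az": 0, "grip": 0}, {"tx": 0, "ty": 0, "tz": 0.04, "ax": 0, "ay": 0, "az": 0, "grip": 0}, {"tx": 0, "ty": 0, "tz": 0.035, "ax": 0, "ay": 0, "az": 0, "grip": 0}, {"tx": 0, "ty": 0, "tz": 0, "ax": 0, "ay": 0, "az": 0, "grip": 0}, {"tx": 0, "ty": 0, "tz": 0, "ax": 0, "ay": 0, "az": 0, "grip": 0}])

```text
t: 3.0
ee_pos: [0.4692, -0.0696, 0.0048]
eef_rot: [0.986, 0.169, 0.001, 0.0]
contact_force: [0.4, -0.2, -0.3]
finger_gap: 0.0429
grasp_force: 0.0
```

Run:
```python
from h2 import *
c=cam('side'); save(c,'s1',(180,130,330,270),5)
print(bot.state()['ee_pos'],yaw())
# target: brace pose B yaw RY+.4 centre
```

```text
[ 0.46942702 -0.06960502  0.00514437] 0.34043025367623564
```

View pics/s1.png

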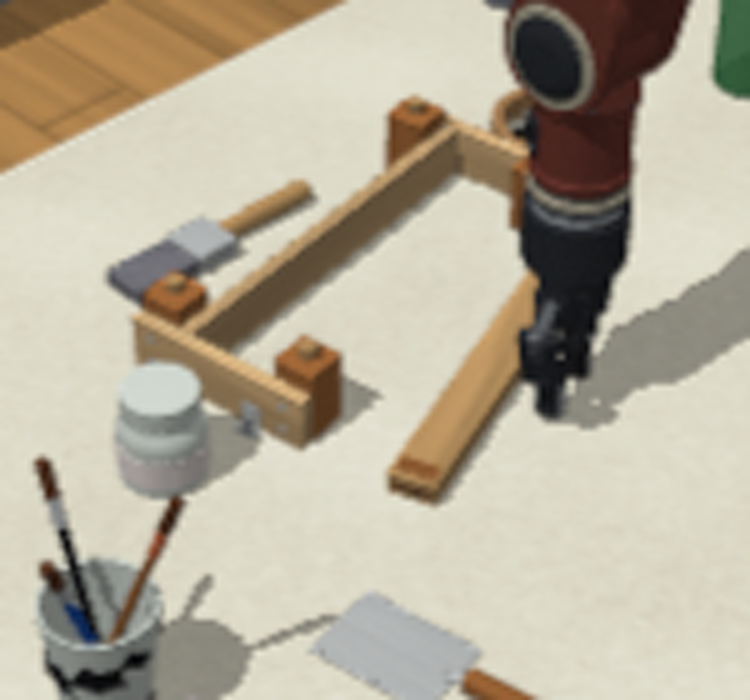

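The fingertips are low, just in front of the brace's long face at about (550,400). Next I'll push forward and turn it anticlockwise.

drive_tool(motion=[{"tx": 0.015, "ty": 0, "tz": 0, "ax": 0, "ay": 0, "az": 0, "grip": 0}, {"tx": 0.015, "ty": 0, "tz": 0, "ax": 0, "ay": 0, "az": 0, "grip": 0}, {"tx": 0.01, "ty": 0, "tz": 0, "ax": 0, "ay": 0, "az": 0, "grip": 0}, {"tx": 0.008, "ty": 0, "tz": 0, "ax": 0, "ay": 0, "az": 0, "grip": 0}, {"tx": 0.008, "ty": 0, "tz": 0, "ax": 0, "ay": 0, "az": -0.002, "grip": 0}, {"tx": 0.008, "ty": 0, "tz": 0, "ax": 0, "ay": 0, "az": -0.002, "grip": 0}, {"tx": 0.008, "ty": 0, "tz": 0, "ax": 0, "ay": 0, "az": -0.002, "grip": 0}, {"tx": 0.008, "ty": 0, "tz": 0, "ax": 0, "ay": 0, "az": -0.002, "grip": 0}, {"tx": 0.008, "ty": 0, "tz": 0, "ax": 0, "ay": 0, "az": -0.002, "grip": 0}, {"tx": 0.008, "ty": 0, "tz": 0, "ax": 0, "ay": 0, "az": -0.002, "grip": 0}])

```text
t: 4.05
ee_pos: [0.5137, -0.0521, 0.0037]
eef_rot: [0.978, 0.207, 0.0, -0.0]
contact_force: [-1.0, -0.2, -0.4]
finger_gap: 0.0424
grasp_force: 0.2
```

drive_tool(motion=[{"tx": 0.008, "ty": 0, "tz": 0, "ax": 0, "ay": 0, "az": -0.002, "grip": 0}, {"tx": 0.008, "ty": 0, "tz": 0, "ax": 0, "ay": 0, "az": -0.002, "grip": 0}, {"tx": 0.008, "ty": 0, "tz": 0, "ax": 0, "ay": 0, "az": -0.002, "grip": 0}, {"tx": 0.008, "ty": 0, "tz": 0, "ax": 0, "ay": 0, "az": -0.002, "grip": 0}, {"tx": 0.008, "ty": 0, "tz": 0, "ax": 0, "ay": 0, "az": -0.002, "grip": 0}, {"tx": 0.008, "ty": 0, "tz": 0, "ax": 0, "ay": 0, "az": -0.002, "grip": 0}, {"tx": 0.008, "ty": 0, "tz": 0, "ax": 0, "ay": 0, "az": -0.003, "grip": 0}, {"tx": 0, "ty": 0, "tz": 0, "ax": 0, "ay": 0, "az": -0.003, "grip": 0}, {"tx": 0, "ty": 0, "tz": 0, "ax": 0, "ay": 0, "az": 0, "grip": 0}])

```text
t: 4.95
ee_pos: [0.5385, -0.04, 0.0039]
eef_rot: [0.965, 0.262, 0.0, -0.0]
contact_force: [0.1, -0.1, -0.2]
finger_gap: 0.0429
grasp_force: 0.0
```

Run:
```python
from h2 import *
s=bot.state();print(to_rack(s['ee_pos']),yaw()-RY,s['ee_pos'][2],s['t'])
c=cam('top'); save(c,'t1',(210,135,340,245),6)
```

```text
[-0.04175837  0.04192972] 0.38627286372752556 0.0039026744325174542 4.95
```

View pics/t1.png

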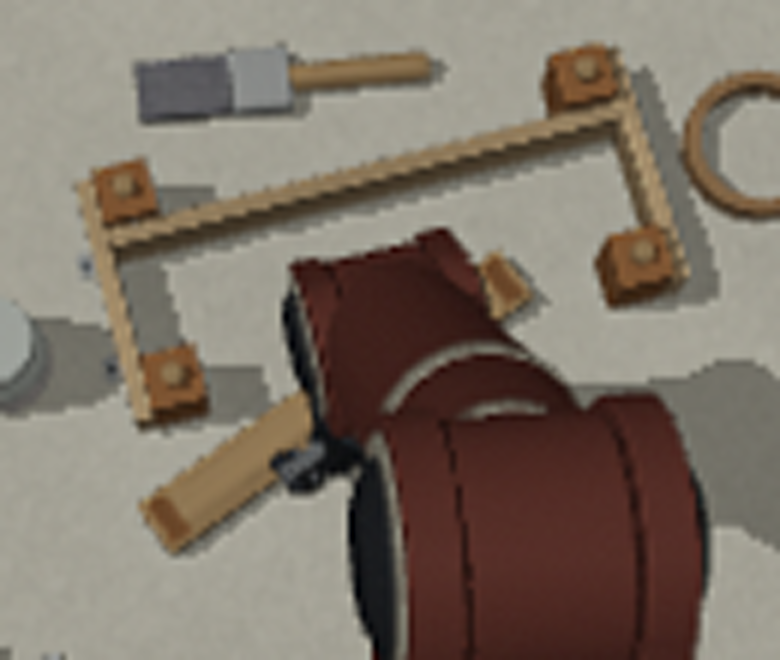

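The brace turned with the tool. Its left end is at crop (140,506)/(176,550) and its right end at (503,252)/(530,292), which is in the opening. Both left-post and right-post clearances look good.

```bash
cat >> h2.py <<'E'
def corners(c,pts,off=(210,135),s=6):
    W=[to_rack(ray(c,off[0]+(x+.5)/s-.5,off[1]+(y+.5)/s-.5,.02)) for x,y in pts]
    return np.array(W)
E
python3 - <<'E'
from h2 import *
c=cam('top')
W=corners(c,[(140,506),(176,550),(510,252),(530,290)]); print(W.round(4))
L=(W[0]+W[1])/2;Rr=(W[2]+W[3])/2; v=L-Rr; th=np.arctan2(-v[0],v[1])
print(L,Rr,th,np.linalg.norm(v))
# mask-based left-edge fit: back edge/front edge lines of visible left part
hsv=cv2.cvtColor(c['im'],cv2.COLOR_RGB2HSV); m=((hsv[:,:,0]<22)&(hsv[:,:,1]>70)&(hsv[:,:,2]>90)).astype(np.uint8)
m[:, :231]=0; m[:,258:]=0; m[:209]=0
p=np.argwhere(m)[:,::-1]; print(len(p)); w=np.array([to_rack(ray(c,u,v,.02)) for u,v in p])
vx,vy,x0,y0=cv2.fitLine(w.astype(np.float32),cv2.DIST_L2,0,.01,.01).ravel(); print('axis th',np.arctan(-vx/vy),x0,y0,w[:,1].max())
E
```

```text
[[-0.0468  0.1877]
 [-0.0788  0.173 ]
 [ 0.0501 -0.0768]
 [ 0.0231 -0.0821]]
[-0.06283236  0.18033673] [ 0.03663349 -0.07944848] 0.3656588034608133 0.2781758644399027
228
axis th 1.3333677 -0.059108213 0.14681922 0.2553857876043313
```

drive_tool(motion=[{"tx": 0.006, "ty": 0, "tz": 0, "ax": 0, "ay": 0, "az": -0.001, "grip": 0}, {"tx": 0.006, "ty": 0, "tz": 0, "ax": 0, "ay": 0, "az": -0.001, "grip": 0}, {"tx": 0.004, "ty": 0, "tz": 0, "ax": 0, "ay": 0, "az": -0.001, "grip": 0}, {"tx": 0, "ty": 0, "tz": 0, "ax": 0, "ay": 0, "az": 0, "grip": 0}, {"tx": -0.02, "ty": 0, "tz": 0, "ax": 0, "ay": 0, "az": 0, "grip": 0}, {"tx": -0.04, "ty": 0, "tz": 0, "ax": 0, "ay": 0, "az": 0, "grip": 0}, {"tx": 0, "ty": 0, "tz": -0.08, "ax": 0, "ay": 0, "az": 0, "grip": 1}, {"tx": 0, "ty": -0.05, "tz": -0.08, "ax": 0, "ay": 0, "az": 0, "grip": 1}, {"tx": 0, "ty": -0.09, "tz": 0, "ax": 0, "ay": 0, "az": 0, "grip": 1}, {"tx": 0, "ty": -0.09, "tz": 0, "ax": 0, "ay": 0, "az": 0, "grip": 1}, {"tx": 0, "ty": -0.08, "tz": 0, "ax": 0, "ay": 0, "az": 0, "grip": 1}, {"tx": 0, "ty": 0, "tz": 0, "ax": 0, "ay": 0, "az": 0, "grip": 1}])

```text
t: 6.25
ee_pos: [0.4345, 0.0858, 0.0841]
eef_rot: [0.961, 0.276, -0.001, -0.002]
contact_force: [0.9, 0.0, 0.1]
finger_gap: 0.0002
grasp_force: 0.0
```

Run:
```python
from h2 import *
s=bot.state();print(to_rack(s['ee_pos']),yaw()-RY,s['ee_pos'],s['t'])
c=cam('top'); save(c,'t2',(210,135,340,245),6)
```

```text
[-0.12655616  0.18137733] 0.4151615497057094 [0.4345497  0.08581364 0.08409704] 6.25
```

View pics/t2.png

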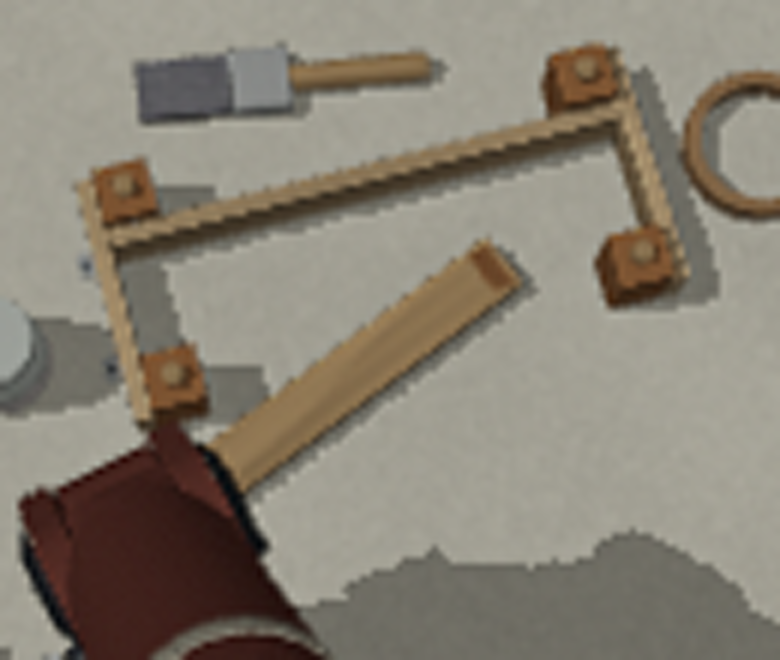

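The brace is well clear of the rack. Its right end is at crop (485,240)/(522,284) and the arm hides its left end.

Run:
```python
from h2 import *
c=cam('top')
W=corners(c,[(485,240),(522,284),(245,491),(216,448)]); print(W.round(4))
e=W[1]-W[2]; th=np.arctan2(e[0],-e[1]); e2=W[0]-W[3]; th2=np.arctan2(e2[0],-e2[1]); print('th',th,th2)
Rr=(W[0]+W[1])/2; t=.415
a=np.array([np.sin(t),-np.cos(t)]); L=Rr-.28*a; n=np.array([np.cos(t),np.sin(t)])
print('R',Rr,'L',L,'n',Rr@n, 'target n .0165; clear right',(Rr-[.035,-.13])@n-.019,'left',([0,.13]-L)@n-.019)
T=to_world(L-a*.035); print('approach'); move(T,.084,t+RY)
```

```text
[[ 0.0617 -0.0638]
 [ 0.0282 -0.0783]
 [-0.0544  0.123 ]
 [-0.0238  0.1336]]
th 0.38909056502512657 0.40897422887709645
R [ 0.0449521  -0.07103038] L [-0.06794108  0.18520219] n 0.012497669213189028 target n .0165; clear right 0.013883288946008373 left 0.020917021736942442
approach
total tx 0.1093 ty -0.0423 tz 0.0001 az -0.0013 | mm [54.6 21.2] yaw0 0.551 target [0.4734 0.1277] yaw 0.559 t 6.3
```

drive_tool(motion=[{"tx": 0.055, "ty": -0.022, "tz": 0, "ax": 0, "ay": 0, "az": 0, "grip": 1}, {"tx": 0.054, "ty": -0.02, "tz": 0, "ax": 0, "ay": 0, "az": 0, "grip": 1}, {"tx": 0, "ty": 0, "tz": 0.06, "ax": 0, "ay": 0, "az": 0, "grip": 1}, {"tx": 0, "ty": 0, "tz": 0.06, "ax": 0, "ay": 0, "az": 0, "grip": 1}, {"tx": 0, "ty": 0, "tz": 0.032, "ax": 0, "ay": 0, "az": 0, "grip": 1}, {"tx": 0, "ty": 0, "tz": 0, "ax": 0, "ay": 0, "az": 0, "grip": 1}, {"tx": 0, "ty": 0.014, "tz": 0, "ax": 0, "ay": 0, "az": 0, "grip": 1}, {"tx": 0, "ty": 0.014, "tz": 0, "ax": 0, "ay": 0, "az": 0, "grip": 1}, {"tx": 0, "ty": 0.01, "tz": 0, "ax": 0, "ay": 0, "az": 0, "grip": 1}, {"tx": 0, "ty": 0.01, "tz": 0, "ax": 0, "ay": 0, "az": 0, "grip": 1}])

```text
t: 7.35
ee_pos: [0.4875, 0.1058, 0.0087]
eef_rot: [0.963, 0.27, 0.001, -0.0]
contact_force: [-1.4, 1.4, 2.6]
finger_gap: 0.0002
grasp_force: 1.5
```

drive_tool(motion=[{"tx": 0, "ty": 0.01, "tz": 0, "ax": 0, "ay": 0, "az": 0, "grip": 1}, {"tx": 0, "ty": 0.01, "tz": 0, "ax": 0, "ay": 0, "az": 0, "grip": 1}, {"tx": 0, "ty": 0.01, "tz": 0, "ax": 0, "ay": 0, "az": 0, "grip": 1}, {"tx": 0, "ty": 0.01, "tz": 0, "ax": 0, "ay": 0, "az": 0, "grip": 1}, {"tx": 0, "ty": 0.01, "tz": 0, "ax": 0, "ay": 0, "az": 0, "grip": 1}, {"tx": 0, "ty": 0.01, "tz": 0, "ax": 0, "ay": 0, "az": 0, "grip": 1}, {"tx": 0, "ty": 0.01, "tz": 0, "ax": 0, "ay": 0, "az": 0, "grip": 1}, {"tx": 0, "ty": 0.01, "tz": 0, "ax": 0, "ay": 0, "az": 0, "grip": 1}, {"tx": 0, "ty": 0, "tz": 0, "ax": 0, "ay": 0, "az": 0, "grip": 1}])

```text
t: 8.25
ee_pos: [0.5083, 0.0707, 0.0077]
eef_rot: [0.963, 0.27, 0.0, 0.001]
contact_force: [-0.3, -0.0, -0.1]
finger_gap: 0.0003
grasp_force: 0.0
```

Run:
```python
from h2 import *
s=bot.state();print(to_rack(s['ee_pos']),yaw()-RY,s['ee_pos'],s['t'])
c=cam('top'); save(c,'t3',(210,135,340,245),6)
```

```text
[-0.05572344  0.15584175] 0.40249883596243685 [0.5083146  0.07071135 0.00774377] 8.25
```

View pics/t3.png

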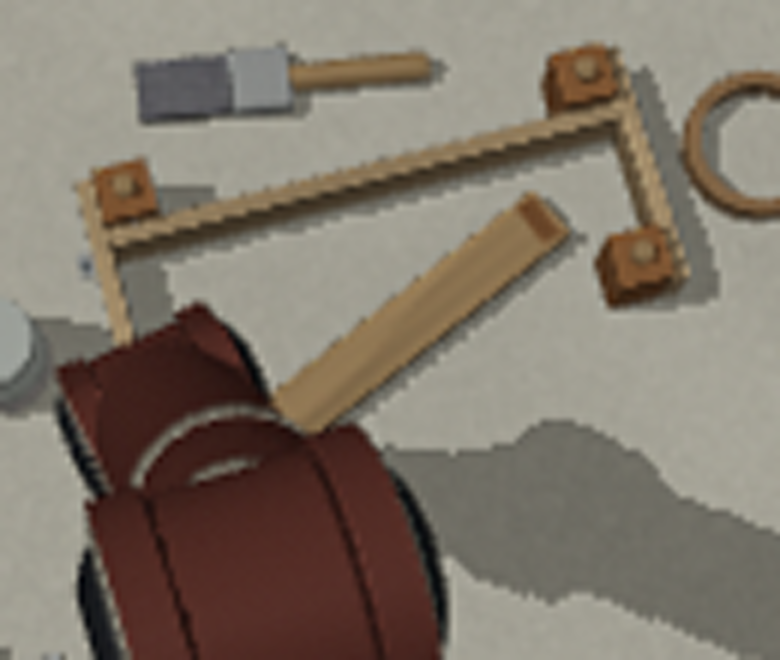

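The brace slid in along its length, with its right end now at crop (530,194)/(573,233). It looks to have turned slightly.

```bash
cat >> h2.py <<'E'
def pose(W):  # back-right corner, front-right corner, front edge pt, back edge pt
    e=(W[1]-W[2]); e2=W[0]-W[3]; th=(np.arctan2(e[0],-e[1])+np.arctan2(e2[0],-e2[1]))/2
    a=np.array([np.sin(th),-np.cos(th)]); n=np.array([np.cos(th),np.sin(th)]); Rr=(W[0]+W[1])/2; L=Rr-.28*a
    print('th %.3f'%th,'R',Rr.round(4),'L',L.round(4),'clearR %.4f clearL %.4f'%((Rr-[.035,-.13])@n-.019,([0,.13]-L)@n-.019)); return th,a,n,Rr,L
E
python3 - <<'E'
from h2 import *
c=cam('top')
W=corners(c,[(530,194),(573,233),(318,432),(275,393)]); print(W.round(4))
pose(W)
E
```

```text
[[ 0.0835 -0.0997]
 [ 0.0519 -0.1187]
 [-0.0303  0.0701]
 [ 0.0004  0.0895]]
th 0.412 R [ 0.0677 -0.1092] L [-0.0445  0.1473] clearR 0.0193 clearL 0.0148
```

drive_tool(motion=[{"tx": 0, "ty": 0.01, "tz": 0, "ax": 0, "ay": 0, "az": 0, "grip": 1}, {"tx": 0, "ty": 0.01, "tz": 0, "ax": 0, "ay": 0, "az": 0, "grip": 1}, {"tx": 0, "ty": 0.01, "tz": 0, "ax": 0, "ay": 0, "az": 0, "grip": 1}, {"tx": 0, "ty": 0.01, "tz": 0, "ax": 0, "ay": 0, "az": 0, "grip": 1}, {"tx": 0, "ty": 0.01, "tz": 0, "ax": 0, "ay": 0, "az": 0, "grip": 1}, {"tx": 0, "ty": 0.01, "tz": 0, "ax": 0, "ay": 0, "az": 0, "grip": 1}, {"tx": 0, "ty": 0.01, "tz": 0, "ax": 0, "ay": 0, "az": 0, "grip": 1}, {"tx": 0, "ty": 0.01, "tz": 0, "ax": 0, "ay": 0, "az": 0, "grip": 1}, {"tx": 0, "ty": 0.004, "tz": 0, "ax": 0, "ay": 0, "az": 0, "grip": 1}, {"tx": 0, "ty": 0, "tz": 0, "ax": 0, "ay": 0, "az": 0, "grip": 1}, {"tx": 0, "ty": 0, "tz": 0, "ax": 0, "ay": 0, "az": 0, "grip": 1}])

```text
t: 9.45
ee_pos: [0.5296, 0.0364, 0.0079]
eef_rot: [0.963, 0.271, 0.0, -0.0]
contact_force: [1.2, -0.9, -0.1]
finger_gap: -0.0001
grasp_force: 0.0
```

Run:
```python
from h2 import *
s=bot.state();print(to_rack(s['ee_pos']),yaw()-RY,s['ee_pos'],s['t'])
c=cam('top'); save(c,'t4',(210,135,340,245),6)
```

```text
[-0.03962135  0.11880363] 0.4043055538096114 [0.52956711 0.0363685  0.00789349] 9.45
```

View pics/t4.png

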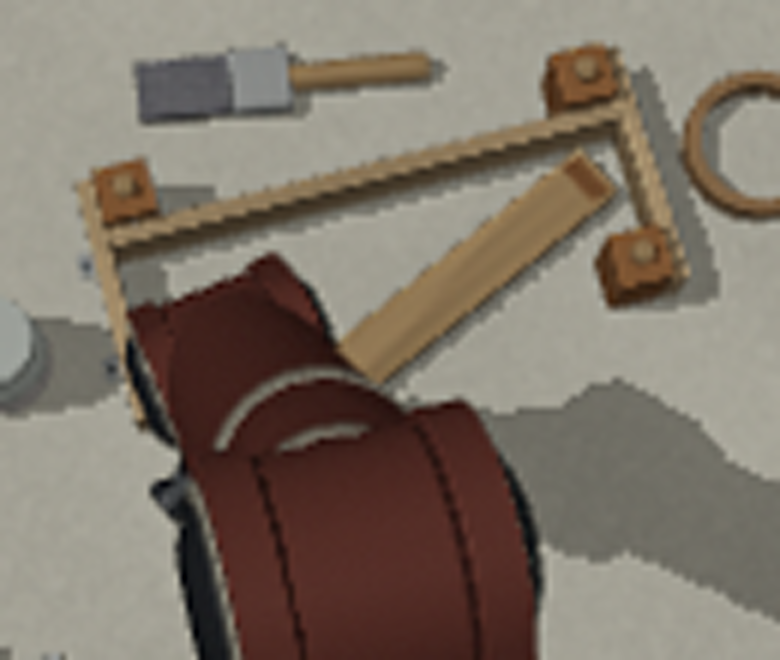

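The right end is now behind the right post, with corners at crop (578,150)/(617,187). It has not quite reached the rail. I'll measure again before swinging the left end in.

Run:
```python
from h2 import *
c=cam('top')
W=corners(c,[(578,150),(617,187),(385,385),(340,346)]); print(W.round(4))
th,a,n,Rr,L=pose(W)
# two-finger push: tool centre at s toward left from brace centre, offset behind front edge
C=(Rr+L)/2
for s in (.04,.06):
    T=C-a*s-n*(.019+.011+.02); print(s,T,); move(to_world(T),.005,th+RY)
```

```text
[[ 0.1038 -0.1374]
 [ 0.0738 -0.1544]
 [-0.0123  0.0221]
 [ 0.019   0.0427]]
th 0.447 R [ 0.0888 -0.1459] L [-0.0322  0.1066] clearR 0.0226 clearL 0.0202
0.04 [-0.0340997  -0.00518555]
total tx -0.0875 ty 0.2327 tz 0.0058 az -0.0067 | mm [ -43.8 -116.3] yaw0 0.549 target [ 0.5528 -0.0855] yaw 0.591 t 9.6
0.06 [-0.04274196  0.01285084]
total tx -0.0892 ty 0.1927 tz 0.0058 az -0.0067 | mm [-44.6 -96.4] yaw0 0.549 target [ 0.5417 -0.0689] yaw 0.591 t 9.6
```

drive_tool(motion=[{"tx": 0, "ty": -0.02, "tz": 0, "ax": 0, "ay": 0, "az": 0, "grip": 1}, {"tx": 0, "ty": 0, "tz": -0.08, "ax": 0, "ay": 0, "az": 0, "grip": 1}, {"tx": -0.02, "ty": 0, "tz": -0.08, "ax": 0, "ay": 0, "az": 0, "grip": 0}, {"tx": -0.034, "ty": 0.08, "tz": 0, "ax": 0, "ay": 0, "az": 0, "grip": 0}, {"tx": -0.03, "ty": 0.08, "tz": 0, "ax": 0, "ay": 0, "az": 0, "grip": 0}, {"tx": 0, "ty": 0.08, "tz": 0, "ax": 0, "ay": 0, "az": 0, "grip": 0}, {"tx": 0, "ty": 0.08, "tz": 0, "ax": 0, "ay": 0, "az": 0, "grip": 0}, {"tx": 0, "ty": 0.013, "tz": 0, "ax": 0, "ay": 0, "az": -0.0067, "grip": 0}, {"tx": 0, "ty": 0, "tz": 0, "ax": 0, "ay": 0, "az": 0, "grip": 0}, {"tx": 0, "ty": 0, "tz": 0, "ax": 0, "ay": 0, "az": 0, "grip": 0}])

```text
t: 10.55
ee_pos: [0.5745, -0.1171, 0.0876]
eef_rot: [0.957, 0.291, -0.0, -0.001]
contact_force: [-0.7, -0.2, -0.0]
finger_gap: 0.0425
grasp_force: 0.0
```

Run:
```python
from h2 import *
th=.447; a=np.array([np.sin(th),-np.cos(th)]); n=np.array([np.cos(th),np.sin(th)]); C=np.array([.0283,-.0197])
s=bot.state();print(to_rack(s['ee_pos']),yaw()-RY,s['ee_pos'],s['finger_gap'])
move(to_world(C-n*.05),.005,th+RY)
c=cam('top'); save(c,'t5',(210,135,340,245),6)
```

```text
[-0.01721507 -0.03951799] 0.44740903349649286 [ 0.57447002 -0.11709649  0.08756682] 0.04247535358797939
total tx -0.0008 ty 0.0036 tz 0.1651 az 0.0001 | mm [-0.4 -1.8] yaw0 0.591 target [ 0.5752 -0.1188] yaw 0.591 t 10.6
```

View pics/t5.png

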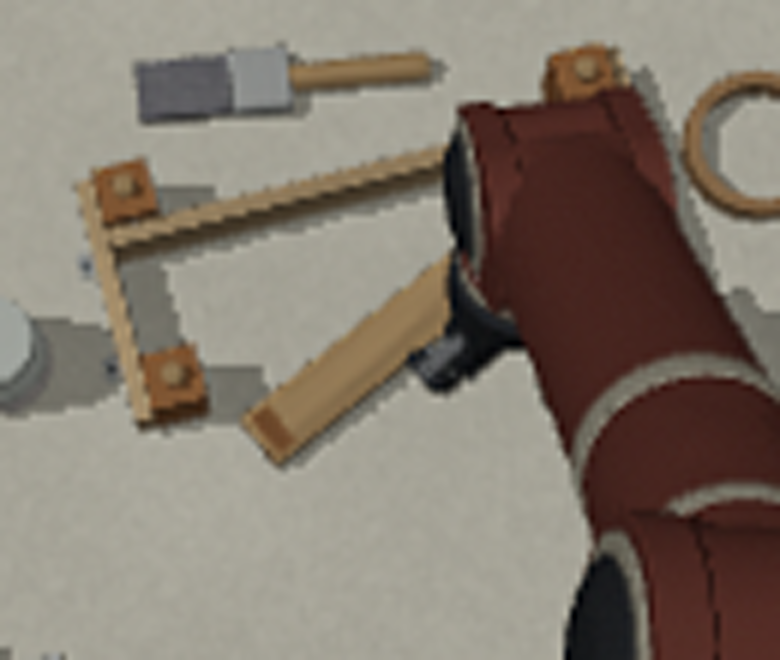

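The left end is visible at crop (243,415)/(283,465) and the fingers are hovering in front of the brace's middle. I'll lower them and swing the left end in.

drive_tool(motion=[{"tx": 0, "ty": 0.0036, "tz": 0.06, "ax": 0, "ay": 0, "az": 0, "grip": 0}, {"tx": 0, "ty": 0, "tz": 0.06, "ax": 0, "ay": 0, "az": 0, "grip": 0}, {"tx": 0, "ty": 0, "tz": 0.045, "ax": 0, "ay": 0, "az": 0, "grip": 0}, {"tx": 0, "ty": 0, "tz": 0, "ax": 0, "ay": 0, "az": 0, "grip": 0}, {"tx": 0.014, "ty": 0, "tz": 0, "ax": 0, "ay": 0, "az": 0, "grip": 0}, {"tx": 0.014, "ty": 0, "tz": 0, "ax": 0, "ay": 0, "az": 0, "grip": 0}, {"tx": 0.01, "ty": 0, "tz": 0, "ax": 0, "ay": 0, "az": 0, "grip": 0}, {"tx": 0, "ty": 0, "tz": 0, "ax": 0, "ay": 0, "az": 0, "grip": 0}])

```text
t: 11.4
ee_pos: [0.5939, -0.1088, 0.0066]
eef_rot: [0.957, 0.292, 0.002, 0.0]
contact_force: [0.3, -1.3, -0.4]
finger_gap: 0.0425
grasp_force: 0.0
```

drive_tool(motion=[{"tx": 0.005, "ty": 0.0007, "tz": 0, "ax": 0, "ay": 0, "az": 0.0036, "grip": 0}, {"tx": 0.005, "ty": 0.0007, "tz": 0, "ax": 0, "ay": 0, "az": 0.0036, "grip": 0}, {"tx": 0.005, "ty": 0.0007, "tz": 0, "ax": 0, "ay": 0, "az": 0.0036, "grip": 0}, {"tx": 0.005, "ty": 0.0007, "tz": 0, "ax": 0, "ay": 0, "az": 0.0036, "grip": 0}, {"tx": 0.005, "ty": 0.0007, "tz": 0, "ax": 0, "ay": 0, "az": 0.0036, "grip": 0}, {"tx": 0.005, "ty": 0.0007, "tz": 0, "ax": 0, "ay": 0, "az": 0.0036, "grip": 0}, {"tx": 0.005, "ty": 0.0007, "tz": 0, "ax": 0, "ay": 0, "az": 0.0036, "grip": 0}, {"tx": 0.005, "ty": 0.0007, "tz": 0, "ax": 0, "ay": 0, "az": 0.0036, "grip": 0}, {"tx": 0.005, "ty": 0.0007, "tz": 0, "ax": 0, "ay": 0, "az": 0.0036, "grip": 0}, {"tx": 0.005, "ty": 0.0007, "tz": 0, "ax": 0, "ay": 0, "az": 0.0036, "grip": 0}, {"tx": 0, "ty": 0, "tz": 0, "ax": 0, "ay": 0, "az": 0, "grip": 0}])

```text
t: 12.5
ee_pos: [0.6166, -0.1011, 0.0055]
eef_rot: [0.984, 0.181, 0.001, 0.0]
contact_force: [-0.4, 0.5, 0.0]
finger_gap: 0.0428
grasp_force: 0.0
```

```bash
cat >> h2.py <<'E'
def leftend(lo=-.12):
    "visible left part of the brace: wood pixels inside the bay/opening, at z=.02, in rack frame"
    c,m=find(); vs,us=np.nonzero(m); w=np.array([to_rack(ray(c,u,v,.02)) for u,v in zip(us,vs)])
    k=(w[:,0]>lo)&(w[:,0]<.104)&(w[:,1]>-.01)&(w[:,1]<.1385)
    mm=np.zeros_like(m); mm[vs[k],us[k]]=1
    n,l,st,ce=cv2.connectedComponentsWithStats(mm); i=1+np.argmax(st[1:,4])
    p=np.argwhere(l==i)[:,::-1]; W=np.array([to_rack(ray(c,u,v,.02)) for u,v in p]).astype(np.float32)
    r=cv2.minAreaRect(W); print('n',len(W),'size',np.round(r[1],4)); print(cv2.boxPoints(r).round(4).tolist()); return c,W
E
python3 - <<'E'
from h2 import *
s=bot.state();print(to_rack(s['ee_pos']),yaw()-RY,s['ee_pos'],s['t'])
c,W=leftend(); save(c,'t6',(210,135,340,245),6)
E
```

```text
[ 0.02673898 -0.02977904] 0.21975448168217887 [ 0.61657064 -0.10114836  0.00545321] 12.5
n 300 size [0.0391 0.1352]
[[-0.0003000000142492354, 0.11140000075101852], [0.03519999980926514, -0.019099999219179153], [0.07289999723434448, -0.008799999952316284], [0.037300001829862595, 0.1216999962925911]]
```

drive_tool(motion=[{"tx": 0.005, "ty": 0.0006, "tz": 0, "ax": 0, "ay": 0, "az": 0.0035, "grip": 0}, {"tx": 0.005, "ty": 0.0006, "tz": 0, "ax": 0, "ay": 0, "az": 0.0035, "grip": 0}, {"tx": 0.005, "ty": 0.0006, "tz": 0, "ax": 0, "ay": 0, "az": 0.0035, "grip": 0}, {"tx": 0.005, "ty": 0.0006, "tz": 0, "ax": 0, "ay": 0, "az": 0.0035, "grip": 0}, {"tx": 0.005, "ty": 0.0006, "tz": 0, "ax": 0, "ay": 0, "az": 0.0035, "grip": 0}, {"tx": 0.005, "ty": 0.0006, "tz": 0, "ax": 0, "ay": 0, "az": 0.0035, "grip": 0}, {"tx": 0.005, "ty": 0.0006, "tz": 0, "ax": 0, "ay": 0, "az": 0.0035, "grip": 0}, {"tx": 0.005, "ty": 0.0006, "tz": 0, "ax": 0, "ay": 0, "az": 0.0035, "grip": 0}, {"tx": 0.005, "ty": 0.0006, "tz": 0, "ax": 0, "ay": 0, "az": 0.0035, "grip": 0}, {"tx": 0.005, "ty": 0.0006, "tz": 0, "ax": 0, "ay": 0, "az": 0.0035, "grip": 0}, {"tx": 0, "ty": 0, "tz": 0, "ax": 0, "ay": 0, "az": 0, "grip": 0}])

```text
t: 13.65
ee_pos: [0.6414, -0.0977, 0.0054]
eef_rot: [0.997, 0.072, 0.001, 0.0]
contact_force: [-0.2, 0.4, -0.4]
finger_gap: 0.0428
grasp_force: 0.0
```

Run:
```python
from h2 import *
s=bot.state();print(to_rack(s['ee_pos']),yaw()-RY,s['ee_pos'],s['t'],s['contact_force'])
c,W=leftend();
```

```text
[ 0.05183611 -0.02993925] -0.00036006929568935253 [ 0.6414308  -0.09770395  0.00539136] 13.65 [-0.20878265  0.40402939 -0.41822698]
n 266 size [0.0395 0.1267]
[[0.052799999713897705, 0.11410000175237656], [0.06210000067949295, -0.012199999764561653], [0.1014999970793724, -0.00930000003427267], [0.09220000356435776, 0.11699999868869781]]
```

drive_tool(motion=[{"tx": 0.003, "ty": 0, "tz": 0, "ax": 0, "ay": 0, "az": 0, "grip": 0}, {"tx": 0.003, "ty": 0, "tz": 0, "ax": 0, "ay": 0, "az": 0, "grip": 0}, {"tx": 0.003, "ty": 0, "tz": 0, "ax": 0, "ay": 0, "az": 0, "grip": 0}, {"tx": 0.003, "ty": 0, "tz": 0, "ax": 0, "ay": 0, "az": 0, "grip": 0}, {"tx": 0, "ty": 0, "tz": 0, "ax": 0, "ay": 0, "az": 0, "grip": 0}])

```text
t: 14.2
ee_pos: [0.6468, -0.0966, 0.0054]
eef_rot: [0.997, 0.072, 0.0, -0.0]
contact_force: [-0.8, -0.9, 0.6]
finger_gap: 0.0429
grasp_force: 0.7
```

Run:
```python
from h2 import *
s=bot.state();print(to_rack(s['ee_pos']),yaw()-RY,s['ee_pos'],s['t'],s['contact_force'])
c,W=leftend();
```

```text
[ 0.05735506 -0.02959998] 0.0004660159976827283 [ 0.64684388 -0.0965759   0.00536519] 14.2 [-0.83941004 -0.89419285  0.56925371]
n 269 size [0.04   0.1231]
[[0.0632999986410141, 0.11590000241994858], [0.06419999897480011, -0.007199999876320362], [0.10419999808073044, -0.006899999920278788], [0.10329999774694443, 0.11620000004768372]]
```

drive_tool(motion=[{"tx": 0.003, "ty": 0, "tz": 0, "ax": 0, "ay": 0, "az": 0, "grip": 0}, {"tx": 0.003, "ty": 0, "tz": 0, "ax": 0, "ay": 0, "az": 0, "grip": 0}, {"tx": 0.002, "ty": 0, "tz": 0, "ax": 0, "ay": 0, "az": 0, "grip": 0}, {"tx": 0, "ty": 0, "tz": 0, "ax": 0, "ay": 0, "az": 0, "grip": 0}])

```text
t: 14.65
ee_pos: [0.6509, -0.0961, 0.0053]
eef_rot: [0.997, 0.072, 0.0, -0.0]
contact_force: [-0.3, 0.4, -0.1]
finger_gap: 0.0428
grasp_force: 0.4
```

Run:
```python
from h2 import *
s=bot.state();print(to_rack(s['ee_pos']),yaw()-RY,s['ee_pos'],s['t'],s['contact_force'])
c,W=leftend();
```

```text
[ 0.06145617 -0.02973013] 0.0002548565296959515 [ 0.6509212  -0.09611594  0.00530438] 14.65 [-0.32721989  0.41973265 -0.13471948]
n 222 size [0.0339 0.1227]
[[0.06960000097751617, 0.11569999903440475], [0.07020000368356705, -0.0071000000461936], [0.10409999638795853, -0.006899999920278788], [0.10350000113248825, 0.11580000072717667]]
```

drive_tool(motion=[{"tx": -0.02, "ty": 0, "tz": 0, "ax": 0, "ay": 0, "az": 0, "grip": 0}, {"tx": -0.04, "ty": 0, "tz": 0, "ax": 0, "ay": 0, "az": 0, "grip": 0}, {"tx": 0, "ty": 0, "tz": -0.08, "ax": 0, "ay": 0, "az": 0, "grip": 0}, {"tx": 0, "ty": 0, "tz": -0.09, "ax": 0, "ay": 0, "az": 0, "grip": 0}, {"tx": 0, "ty": 0, "tz": -0.09, "ax": 0, "ay": 0, "az": 0, "grip": 0}, {"tx": -0.09, "ty": 0, "tz": 0, "ax": 0, "ay": 0, "az": 0, "grip": 0}, {"tx": -0.09, "ty": 0, "tz": 0, "ax": 0, "ay": 0, "az": 0, "grip": 0}, {"tx": 0, "ty": 0, "tz": 0, "ax": 0, "ay": 0, "az": 0, "grip": 0}, {"tx": 0, "ty": 0, "tz": 0, "ax": 0, "ay": 0, "az": 0, "grip": 0}])

```text
t: 15.6
ee_pos: [0.5314, -0.1142, 0.1358]
eef_rot: [0.997, 0.071, 0.001, 0.0]
contact_force: [0.5, -0.5, 0.4]
finger_gap: 0.0433
grasp_force: 0.0
```

Run:
```python
from h2 import *
c=cam('top'); save(c,'t9',(205,125,355,245),5)
```

```text
(no output)
```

View pics/t9.png

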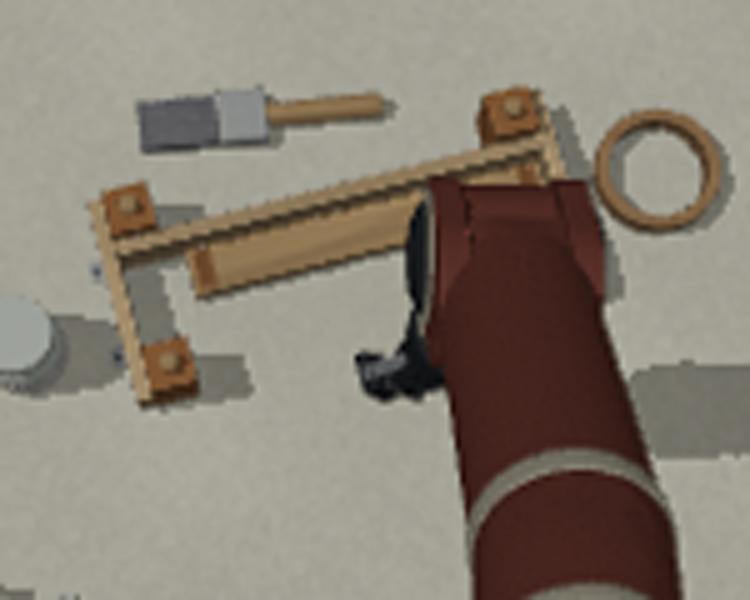

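The brace lies along the rail, with its left end at crop (190,255)/(205,297). I'll move the arm aside to check the right end numerically.

drive_tool(motion=[{"tx": -0.04, "ty": 0, "tz": -0.08, "ax": 0, "ay": 0, "az": 0, "grip": 0}, {"tx": 0, "ty": -0.09, "tz": -0.08, "ax": 0, "ay": 0, "az": 0, "grip": 0}, {"tx": 0, "ty": -0.09, "tz": 0, "ax": 0, "ay": 0, "az": 0, "grip": 0}, {"tx": 0, "ty": -0.09, "tz": 0, "ax": 0, "ay": 0, "az": 0, "grip": 0}, {"tx": 0, "ty": -0.09, "tz": 0, "ax": 0, "ay": 0, "az": 0, "grip": 0}, {"tx": 0, "ty": -0.09, "tz": 0, "ax": 0, "ay": 0, "az": 0, "grip": 0}, {"tx": 0, "ty": -0.05, "tz": 0, "ax": 0, "ay": 0, "az": 0, "grip": 0}, {"tx": 0, "ty": 0, "tz": 0, "ax": 0, "ay": 0, "az": 0, "grip": 0}])

```text
t: 16.45
ee_pos: [0.478, 0.1303, 0.2091]
eef_rot: [0.997, 0.077, 0.002, -0.002]
contact_force: [-0.3, 0.1, -0.3]
finger_gap: 0.043
grasp_force: 0.0
```

Run:
```python
from h2 import *
print(bot.state()['ee_pos'])
c,m=find(); vs,us=np.nonzero(m); w=np.array([to_rack(ray(c,u,v,.02)) for u,v in zip(us,vs)])
k=(w[:,0]>.03)&(w[:,0]<.1); w=w[k]
for y in np.arange(-.16,.16,.02):
    q=w[abs(w[:,1]-y)<.006]; print(round(y,2),len(q),q[:,0].min().round(4) if len(q) else None)
```

```text
[0.47799027 0.13026136 0.20909494]
-0.16 42 0.0305
-0.14 33 0.0307
-0.12 24 0.0706
-0.1 24 0.0707
-0.08 24 0.0708
-0.06 24 0.0701
-0.04 25 0.0702
-0.02 25 0.0703
-0.0 24 0.0714
0.02 24 0.0706
0.04 24 0.0707
0.06 24 0.07
0.08 25 0.0701
0.1 25 0.0702
0.12 4 0.0751
0.14 13 0.0303
```

The front edge is straight at rack x of about 0.070 along its whole length. That puts the centre line near 0.089, and nothing else has moved, so I'm handing in.

```bash
python3 -c "
from rig import bot
print(bot.job_done())"
```

```text
the job is handed in; nothing more can be done
None
```

The brace lies home in the bay, flat along the back rail (centre line about 2 mm short of touching, by camera) with nothing around it seen to move, and I handed the job in at about 16.5 s; no verdict was returned.

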